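# Show a guest where the tea things are

## Robot

A 7-joint arm with a two-finger parallel gripper is mounted at the origin on a cart in front of the work surface, level with it; the furniture and walls round the work are solid. World frame = base frame: x ahead of the robot, y to its left, z up, the work surface at z = 0. Lengths are in m, angles in degrees, forces in N, time in s.
With the tool pointing down it reaches from about 0.425 to 1.025 m from the base axis. Payload 9.4 kg.
Tool frame: the origin (TCP) lies between the finger pads, 19 mm behind the fingertips; this is the grasp point; z points along the fingers, y is the line along which they close (so a half turn about z gives the same grasp; the last joint's range is limited). The gripper opens to 93 mm and grips with 3 to 60 N. Pads are 15 mm wide; open, the fingers measure 128 mm over their backs; the gripper's body (75 mm by 188 mm) begins 65 mm behind the grasp point.
Start: joints at [-79.681, 34.337, -0.143, 91.639, 0.103, 54.024, -4.572], TCP at [0.184, 0.701, 0.237] pointing down, gripper open.
Joint ranges: [-147.43, 147.43], [-19.82, 112.94], [-74.19, 73.91], [6.32, 146.72], [-59.91, 239.91], [6.04, 106.73], [-150.56, 150.56]. Speed limits (degrees/s): [127.2, 127.2, 172.46, 172.46, 180, 180, 180].

## Interface

Orientations are given as [roll, pitch, yaw] about the fixed x, y, z axes, in that order (R = Rz(yaw) Ry(pitch) Rx(roll)).
In Python, from workcell import ctrl gives the robot as it stands.
- The arm moves only by the shell command python3 shift.py 'ROWS' [OPENING]. ROWS is a JSON list of rows, 1 to 8 of them, each an object with the fields x, y, z (the shift in fractions of the full range, 1 being 0.6 m), ax, ay, az (a rotation vector in shares of pi/2 rad (1.0 is pi/2 rad)); a field left out counts as zero; each row is the pose to reach, as a shift and turn from the pose commanded when the command began, along the tool's axes at that moment; what a row does not reach only later rows make up. A row lasts 1/8 s, in which the tool goes at most 0.0625 m and 10.7 degrees, less where a joint would pass 70% of its speed; a pose out of reach is approached as far as the arm can. OPENING is the finger opening in m, set as the command begins (- or left out keeps the last). The fingers move at their own pace and stop on an object; the grip force is fixed at half the most. Time passes only in rows, so rows that do not move let the fingers close. It prints the time, the measured TCP pose, the force, the opening and the grip force at its end. No shift or turn number may pass 1 either way. Input that does not fit is refused with a message, and nothing moves.
- ctrl.state(): the state, without advancing time (a new reading comes with each control period).
- ctrl.capture(name): name is "side" or "top"; returns a dict with "pixels" (384x512x3 uint8, red, green, blue), "fovy" (degrees; the focal length in pixels is half the picture's height over the tangent of half this angle, whatever the lens; pixels are square), "cx", "cy" (the principal point, pixels), "xyz" and "rotation" of the camera in the world. Camera axes: x right, y down, z forward; pixel columns grow to the right and rows downward; lengths in m; the calibration is good to about 2 mm. A picture is of the moment at which its call begins. There is no depth.
- ctrl.hand_in(): hands the job in; it is judged then, once.
The state is a dict: "t": time; "joint_positions": joint angles; "qd": joint speeds; "joint_efforts": joint torques, N m; "ee_pos": TCP position; "tcp_rot": TCP orientation; "force": force on the tool from outside, world axes, zero at the start; "torque": the same for the moment, N m; "gripper_width": finger opening in m; "grasp_force": force on a finger pad.
Only numpy, scipy, OpenCV 4.12 (cv2) and the standard library are available. Lean on these libraries where they do the work, as an engineer would, in place of code of your own. Each camera call takes 0.05 s, during which the arm holds its last target. There are 200 camera calls.

## Task

Show a guest the tea things in the order of use, pointing down from a few centimetres above the middle of each, touching nothing and staying there for about two seconds: first the mug's mouth, then the brass knob of the tea chest's open drawer, last the lid of the wide glass jar. Lift the hand high on the way so that you point low at none of the other things, and finish still pointing at the jar, without contact.

Things in the scene. Friction and masses are not known exactly. Their poses are not given: they have to be found in the camera images.
- mug_mouth (a point): centre of the open mouth of the cream ceramic mug with one big handle, 98 mm above the worktop; the cup is 82 mm in diameter, and with the handle it reaches 75 mm from this point on one side
- drawer_knob (a point): centre of the small round brass knob (13 mm thick, 15 mm long) in the middle of the drawer front, 26 mm above the worktop. The drawer, low in the front of the dark wooden tea chest, stands 55 to 80 mm open towards the robot. The point's -x axis points out of the drawer, away from the chest; the chest's upper front and lid edge lie 58 to 84 mm behind the knob, in +x
- jar_lid (a point): centre of the top of the flat dark lid of the wide glass jar with tan contents (65 mm in diameter, 86 mm tall); upright, loose
- spice_jar_cap (a point): centre of the top of a slim glass spice jar with dark cap (41 mm in diameter, 105 mm tall): a bystander, loose
- shaker_cap (a point): centre of the top of a small shaker with a domed grey cap (44 mm in diameter, 90 mm tall): a bystander, loose
- mug: the mug; origin under the centre of its bounding box, on the worktop; the mouth centre is 17 mm towards its +y, the handle towards its -y; loose, 0.27 kg
- jar: the wide glass jar; origin at the centre of its underside; z up
- spice_jar: the slim spice jar; origin at the centre of its underside; z up
- shaker: the shaker; origin at the centre of its underside; z up
- tea_chest: the tea chest, 148 x 221 x 116 mm high, fixed; origin under its centre on the worktop, -x is its front with the drawer, y is its long side. The mug, jar, spice jar and shaker stand to its left and right, two on a side, in any arrangement; a kettle 156 mm tall stands behind it

How it is judged:
By the outcome, as a careful person would: the job done as asked, in the order asked, and still so for the second after the job is handed in, with the robot touching nothing.
It also fails if it takes over 58 s, if anything falls off the work surface, if the arm or the gripper's body presses on something with over 40 N, if the wrist force passes 120 N, or if a joint passes its speed limit or range.

## Working session

There is one attempt and no reset: what is moved stays moved. The work goes in short steps, Python scripts to look and compute and a shell command to move; the robot and the scene stay as the last step left them, time stands still between calls to the robot, and variables do not carry over. Pictures are saved under pics/ and viewed, at most 10 in all, crops included, and the job is handed in when it is done.

```bash
ls; mkdir -p pics; python3 - <<'E'
from workcell import ctrl
import cv2,json
s=ctrl.state();print(s['t'],s['ee_pos'],s['tcp_rot'],s['gripper_width'])
for n in('side','top'):
    c=ctrl.capture(n);cv2.imwrite(f'pics/{n}0.png',c['pixels'][:,:,::-1])
    print(n,{k:c[k] for k in c if k!='pixels'})
E
```

```text
pics
shift.py
workcell.py
0.0 [0.18403319 0.70078966 0.23656452] [-1.79912097e+02  9.14765588e-03  1.65291388e+02] 0.09284610047211422
side {'fovy': 53.3176549317218, 'cx': 263.26341558640996, 'cy': 192.34487015989845, 'xyz': array([0.48598244, 0.80400928, 0.83612287]), 'rotation': array([-132.24545834,   -1.03723045, -175.4375842 ])}
top {'fovy': 53.24523429922734, 'cx': 257.7610702740847, 'cy': 190.22611324088723, 'xyz': array([0.39916201, 0.01973707, 1.19604383]), 'rotation': array([-172.30848507,   -1.09002112,  -88.59660056])}
```

View pics/side0.png

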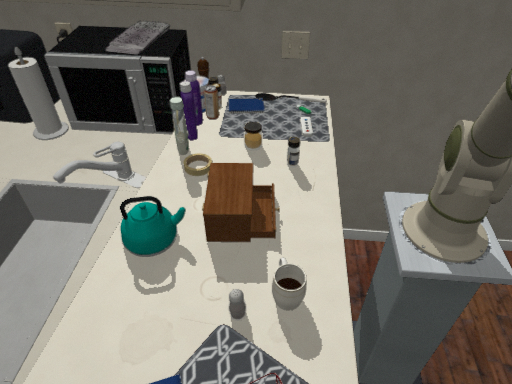

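View pics/top0.png

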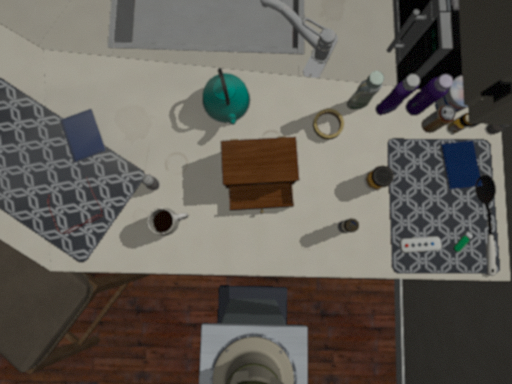

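The side view shows the mug at (290,285), the shaker at (237,300), the chest's open drawer at (265,210), the jar at (253,135) and the spice jar at (293,150). In the top view they are at: mug (163,222), drawer (262,195), jar (380,178), spice jar (348,226), shaker (150,182). I'll enlarge these next.

```bash
python3 - <<'E'
import cv2,numpy as np
rows=[]
for n,cs in(('side',[(285,283),(266,212),(254,136)]),('top',[(165,222),(262,200),(378,178)])):
    im=cv2.imread(f'pics/{n}0.png');r=[]
    for u,v in cs:
        c=cv2.resize(im[v-33:v+33,u-33:u+33],None,fx=4,fy=4,interpolation=cv2.INTER_CUBIC)
        for k in range(-33,33):
            if (u+k)%10==0:cv2.line(c,((k+33)*4+2,0),((k+33)*4+2,6),(0,0,255),1);cv2.putText(c,str(u+k),((k+33)*4-8,16),0,.32,(0,0,255))
            if (v+k)%10==0:cv2.line(c,(0,(k+33)*4+2),(6,(k+33)*4+2),(0,0,255),1);cv2.putText(c,str(v+k),(8,(k+33)*4+5),0,.32,(0,0,255))
        r.append(c)
    rows.append(np.hstack(r))
cv2.imwrite('pics/crops.png',np.vstack(rows))
E
```

```text
(no output)
```

View pics/crops.png

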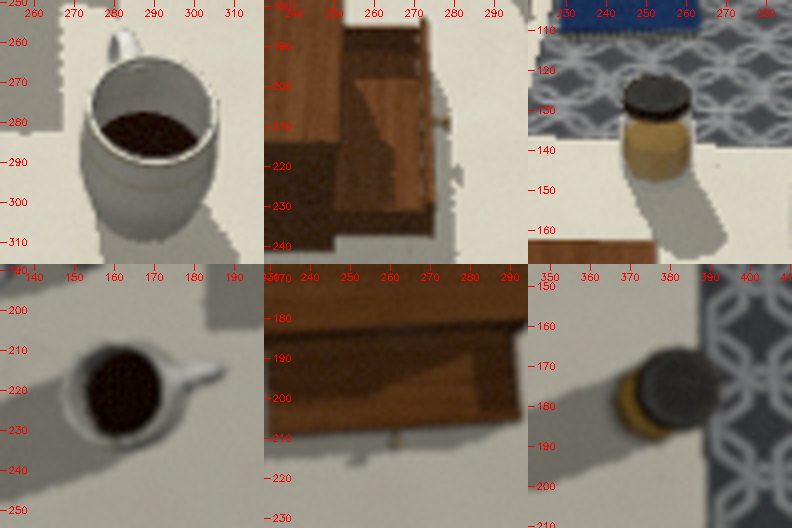

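The enlargement gives these pixel positions (side / top):
- **Mug mouth:** (289.5,276.5) / (162,221)
- **Brass knob:** (277.5,209.5) / (261.7,211)
- **Jar lid top:** (253,125.5) / (382.5,176.3)

```bash
cat >h.py <<'E'
import numpy as np
from scipy.spatial.transform import Rotation as R
C={'side':(53.3176549,263.2634,192.3449,[.48598244,.80400928,.83612287],[-132.24545834,-1.03723045,-175.4375842]),
'top':(53.2452343,257.7611,190.2261,[.39916201,.01973707,1.19604383],[-172.30848507,-1.09002112,-88.59660056])}
def ray(n,p):
    f,cx,cy,o,r=C[n];f=192/np.tan(np.radians(f/2))
    d=R.from_euler('xyz',r,degrees=True).apply([(p[0]-cx)/f,(p[1]-cy)/f,1]);return np.array(o),d/np.linalg.norm(d)
def tri(a,b):
    (o1,d1),(o2,d2)=ray('side',a),ray('top',b)
    s=np.linalg.lstsq(np.c_[d1,-d2],o2-o1,rcond=None)[0]
    p,q=o1+s[0]*d1,o2+s[1]*d2;return (p+q)/2,np.linalg.norm(p-q)
def atz(n,p,z):
    o,d=ray(n,p);return o+d*(z-o[2])/d[2]
E
python3 - <<'E'
from h import *
np.set_printoptions(precision=4,suppress=True)
for n,a,b,z in[('mug',(289.5,276.5),(162,221),.098),('knob',(277.5,209.5),(261.7,211),.026),('jar',(253,125.5),(382.5,176.3),.086),('spice',(294,141),(350,225.5),.105),('shaker',(236,293),(152,182),.09)]:
    print(n,*tri(a,b),atz('side',a,z),atz('top',b,z))
from workcell import ctrl
s=ctrl.state();print(R.from_euler('xyz',s['tcp_rot'],degrees=True).as_matrix())
E
```

```text
mug [0.453  0.2736 0.0953] 0.0014489924657975013 [0.4538 0.2754 0.098 ] [0.4521 0.2731 0.098 ]
knob [ 0.4937 -0.0122  0.0281] 0.00010721318246766442 [ 0.4936 -0.0143  0.026 ] [ 0.4939 -0.0123  0.026 ]
jar [ 0.6012 -0.3633  0.093 ] 0.0026131032037998753 [ 0.6036 -0.3747  0.086 ] [ 0.6011 -0.3656  0.086 ]
spice [ 0.4537 -0.2628  0.1061] 0.0022812364053244067 [ 0.4548 -0.2646  0.105 ] [ 0.4526 -0.263   0.105 ]
shaker [0.5707 0.3148 0.0731] 0.006620537348883951 [0.5721 0.3253 0.09  ] [0.5648 0.3104 0.09  ]
[[-0.9672  0.2539 -0.0002]
 [ 0.2539  0.9672 -0.0013]
 [-0.0001 -0.0013 -1.    ]]
```

The two views agree to 0–3 mm, and the heights fit the text: mug 95 mm (98 given), knob 28 mm (26), jar 93 mm (86). The jar's height is least certain in the side view, so I use the top ray at z = 0.086. Next I lift, close the fingers into a pointer, and square the tool to the world axes.

The rows are not in the units I measure in: shifts go in shares of 0.6 m and turns go in shares of pi/2 rad. I convert before sending: -0.258 m is -0.43, -0.184 m is -0.3067, -14.7 degrees is -0.1633.

```bash
python3 shift.py '[{"z":-0.05,"az":-0.0556},{"x":-0.05,"y":-0.0467,"z":-0.105,"az":-0.1111},{"x":-0.1233,"y":-0.115,"z":-0.105,"az":-0.1633},{"x":-0.185,"y":-0.1733,"z":-0.105,"az":-0.1633},{"x":-0.2467,"y":-0.23,"z":-0.105,"az":-0.1633},{"x":-0.3067,"y":-0.2883,"z":-0.105,"az":-0.1633},{"x":-0.3683,"y":-0.345,"z":-0.105,"az":-0.1633},{"x":-0.43,"y":-0.4033,"z":-0.105,"az":-0.1633}]' 0; python3 - <<'E'
from workcell import ctrl
s=ctrl.state();print(s['joint_positions'])
E
```

```text
t: 1.1
ee_pos: [0.3729, 0.4001, 0.3003]
tcp_rot: [-180.0, -0.0, 180.0]
force: [1.5, -0.4, -0.7]
gripper_width: 0.0178
grasp_force: 0.0
[-51.19577836  18.05880727  -2.32732456 110.82748346   0.9329987
  51.14465755  35.99640714]
```

To row units: -0.128 m is -0.2133, -0.081 m is -0.135.

```bash
python3 shift.py '[{"x":-0.0333,"y":-0.0533},{"x":-0.0667,"y":-0.1067},{"x":-0.1,"y":-0.16},{"x":-0.135,"y":-0.2133},{"x":-0.135,"y":-0.2133},{"x":-0.135,"y":-0.2133,"z":0.05},{"x":-0.135,"y":-0.2133,"z":0.1},{"x":-0.135,"y":-0.2133,"z":0.15}]'; python3 - <<'E'
from workcell import ctrl
import cv2
for n in('side','top'):cv2.imwrite(f'pics/{n}1.png',ctrl.capture(n)['pixels'][:,:,::-1])
a=cv2.imread('pics/side1.png')[180:340,200:360];b=cv2.imread('pics/top1.png')[140:300,80:240]
cv2.imwrite('pics/m1.png',cv2.resize(cv2.hconcat([a,b]),None,fx=2.4,fy=2.4,interpolation=cv2.INTER_CUBIC))
E
```

```text
t: 2.1
ee_pos: [0.4525, 0.2746, 0.2095]
tcp_rot: [180.0, -0.0, -179.9]
force: [0.0, 0.4, 0.0]
gripper_width: 0.0005
grasp_force: 0.0
```

View pics/m1.png

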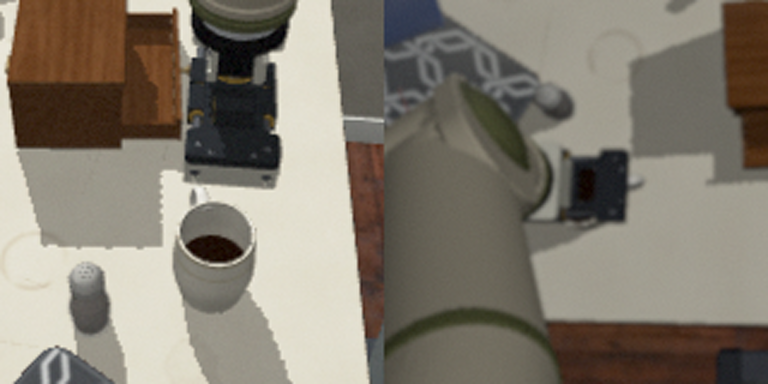

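The side picture shows the gripper above and behind the mug. The top picture shows coffee through a gap in the gripper, so I'll check where the tip should project.

```bash
cat >>h.py <<'E'
def proj(n,P):
    f,cx,cy,o,r=C[n];f=192/np.tan(np.radians(f/2))
    c=R.from_euler('xyz',r,degrees=True).inv().apply(np.array(P)-o);return np.round([cx+f*c[0]/c[2],cy+f*c[1]/c[2]],1)
E
python3 - <<'E'
from h import *
import cv2
ims=[]
for n,(u,v) in(('side',(297,240)),('top',(325//2+4,218))):
    im=cv2.imread(f'pics/{n}1.png');c=cv2.resize(im[v-45:v+45,u-45:u+45],None,fx=4.4,fy=4.4,interpolation=cv2.INTER_CUBIC)
    for z,col in((.1905,(0,0,255)),(.2095,(0,255,0)),(.2745,(255,0,0)),(.098,(255,0,255))):
        p=proj(n,(.4525,.2746,z));print(n,z,p)
        cv2.circle(c,tuple(int((a-b+45.5)*4.4) for a,b in zip(p,(u,v))),3,col,-1)
    ims.append(c)
cv2.imwrite('pics/m2.png',cv2.hconcat(ims))
E
```

```text
side 0.1905 [292.9 250.8]
side 0.2095 [293.5 245.1]
side 0.2745 [295.8 224.1]
side 0.098 [290.1 276.2]
top 0.1905 [153.3 218.9]
top 0.2095 [151.4 218.5]
top 0.2745 [144.5 216.8]
top 0.098 [161.5 220.9]
```

View pics/m2.png

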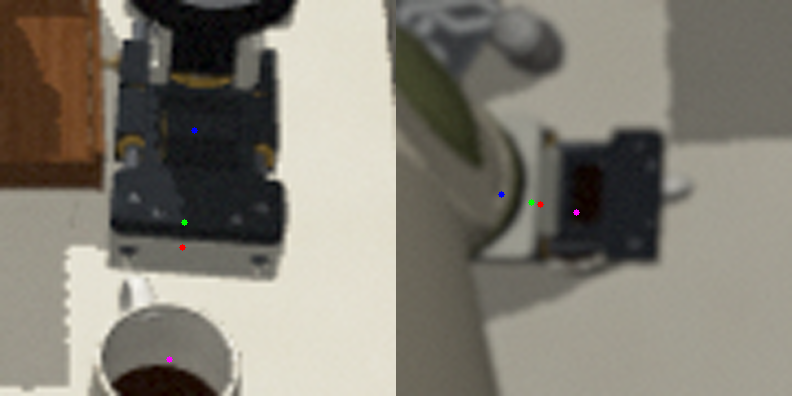

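The blue, green and red points (body, TCP, tip) lie along the gripper, and its 188 mm body hides the closed fingers from both cameras. That fits the stated pose over the mouth, so I descend and hold for about 2.2 s.

To row units: 0.06 m is 0.1, -0.001 m is -0.0017.

```bash
python3 shift.py '[{"y":-0.0017,"z":0.0333},{"y":-0.0017,"z":0.0667},{"y":-0.0017,"z":0.0917},{"y":-0.0017,"z":0.1},{"y":-0.0017,"z":0.1},{"y":-0.0017,"z":0.1},{"y":-0.0017,"z":0.1},{"y":-0.0017,"z":0.1}]'
for i in 1; do python3 shift.py '[{},{},{},{},{},{},{},{}]'; done
python3 shift.py '[{},{},{},{},{}]'
```

```text
t: 3.2
ee_pos: [0.4533, 0.2727, 0.1507]
tcp_rot: [180.0, 0.0, 180.0]
force: [-0.6, 1.2, -0.3]
gripper_width: 0.0002
grasp_force: 0.0
t: 4.2
ee_pos: [0.4532, 0.2726, 0.1504]
tcp_rot: [-180.0, 0.0, 180.0]
force: [-0.2, 0.2, 0.6]
gripper_width: 0.0005
grasp_force: 0.0
t: 4.82
ee_pos: [0.4532, 0.2726, 0.1504]
tcp_rot: [-180.0, 0.0, 180.0]
force: [0.1, -1.5, -0.5]
gripper_width: 0.0007
grasp_force: 0.0
```

Held 2.2 s over the mug. Now I lift and go over the knob.

To row units: -0.2 m is -0.3333, -0.15 m is -0.25.

```bash
python3 shift.py '[{"z":-0.05},{"z":-0.1333},{"z":-0.2167},{"z":-0.25},{"x":-0.0083,"y":-0.0583,"z":-0.25},{"x":-0.0217,"y":-0.15,"z":-0.25},{"x":-0.035,"y":-0.2417,"z":-0.25},{"x":-0.0467,"y":-0.3333,"z":-0.25}]'
python3 shift.py '[{"x":-0.0133,"y":-0.0833},{"x":-0.021,"y":-0.1333},{"x":-0.021,"y":-0.1417},{"x":-0.021,"y":-0.1417},{"x":-0.021,"y":-0.1417,"z":0.05},{"x":-0.021,"y":-0.1417,"z":0.1167},{"x":-0.021,"y":-0.1417,"z":0.1833}]'
python3 - <<'E'
from workcell import ctrl
from h import *
import cv2
ims=[]
for n,(u,v) in(('side',(275,195)),('top',(262,205))):
    im=np.ascontiguousarray(ctrl.capture(n)['pixels'][:,:,::-1]);c=cv2.resize(im[v-50:v+50,u-50:u+50],None,fx=4,fy=4,interpolation=cv2.INTER_CUBIC);ims.append(c)
cv2.imwrite('pics/k1.png',cv2.hconcat(ims))
s=ctrl.state();print(s['joint_positions'],s['ee_pos'])
E
```

```text
t: 5.82
ee_pos: [0.4812, 0.0709, 0.3006]
tcp_rot: [180.0, 0.0, -180.0]
force: [0.6, -0.7, 0.4]
gripper_width: 0.0003
grasp_force: 0.0
t: 6.7
ee_pos: [0.4938, -0.0104, 0.1896]
tcp_rot: [180.0, 0.1, -179.9]
force: [0.5, 0.3, -0.4]
gripper_width: 0.0006
grasp_force: 0.0
[ -9.58487402  22.90786019   5.71719447 124.63246143  -4.13484172
  32.9775238   89.30285315] [ 0.49176567 -0.01070228  0.18755003]
```

View pics/k1.png

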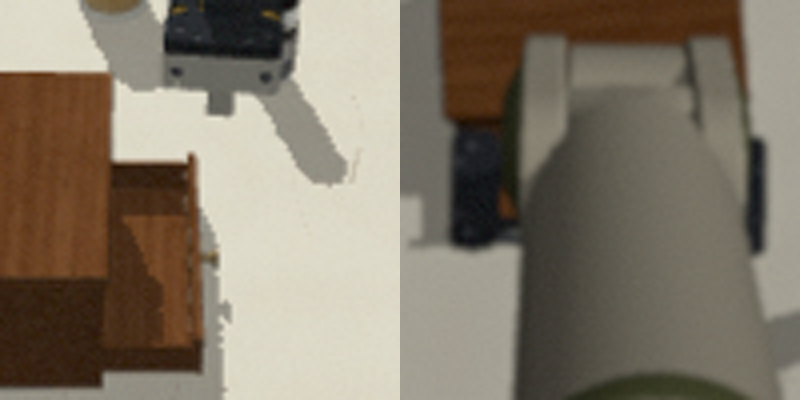

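The side view shows the closed fingertips at about (280,173), right above the knob at (277.5,209.5). The body is clear of the chest, so I descend and hold.

To row units: 0.11 m is 0.1833, 0.1 m is 0.1667.

```bash
python3 shift.py '[{"y":-0.0017,"z":0.0333},{"y":-0.0017,"z":0.0833},{"y":-0.0017,"z":0.1333},{"y":-0.0017,"z":0.1667},{"y":-0.0017,"z":0.1833},{"y":-0.0017,"z":0.1833},{"y":-0.0017,"z":0.1833}]'
python3 - <<'E'
from workcell import ctrl
from h import *
import cv2
s=ctrl.state();print(s['ee_pos'],proj('side',s['ee_pos']-[0,0,.019]))
n,(u,v)='side',(275,195)
im=ctrl.capture(n)['pixels'][:,:,::-1];cv2.imwrite('pics/k2.png',cv2.resize(im[v-50:v+50,u-50:u+50],None,fx=5,fy=5,interpolation=cv2.INTER_CUBIC))
E
```

```text
t: 7.68
ee_pos: [0.4943, -0.0131, 0.0814]
tcp_rot: [180.0, 0.1, -180.0]
force: [-0.1, 1.1, 0.6]
gripper_width: 0.0005
grasp_force: 0.0
[ 0.49429733 -0.01314242  0.08136838] [277.8 201. ]
```

View pics/k2.png

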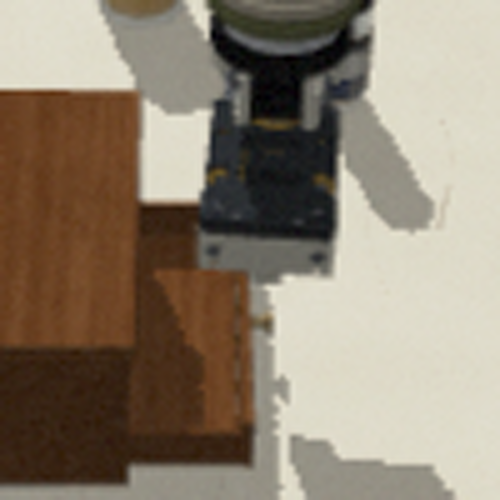

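The side view shows the gripper just above and in line with the knob at crop (262,322), with clear space to the drawer and chest. The tip is 36 mm above the knob; holding.

To row units: -0.22 m is -0.3667, -0.21 m is -0.35.

```bash
python3 shift.py '[{},{},{},{},{},{},{},{}]'
python3 shift.py '[{},{},{},{},{},{},{},{}]'
python3 shift.py '[{"z":-0.0333},{"z":-0.1167},{"z":-0.2},{"z":-0.2833},{"z":-0.35},{"z":-0.3667},{"z":-0.3667}]'
```

```text
t: 8.72
ee_pos: [0.4937, -0.0134, 0.0804]
tcp_rot: [-180.0, 0.0, 180.0]
force: [0.3, 0.1, -0.7]
gripper_width: 0.0007
grasp_force: 0.0
t: 9.72
ee_pos: [0.4937, -0.0134, 0.0804]
tcp_rot: [-180.0, 0.0, 180.0]
force: [0.7, -1.0, -0.2]
gripper_width: 0.0006
grasp_force: 0.0
t: 10.6
ee_pos: [0.4936, -0.0133, 0.3004]
tcp_rot: [180.0, 0.0, 180.0]
force: [-0.9, -0.4, -0.2]
gripper_width: 0.0004
grasp_force: 0.0
```

Held the knob for more than 2 s and lifted. Now to the jar.

To row units: -0.352 m is -0.5867, -0.32 m is -0.5333.

```bash
python3 shift.py '[{"x":-0.0117,"y":-0.0367},{"x":-0.0367,"y":-0.1167},{"x":-0.0617,"y":-0.2},{"x":-0.0883,"y":-0.2833},{"x":-0.1133,"y":-0.3667},{"x":-0.1383,"y":-0.45},{"x":-0.1633,"y":-0.5333},{"x":-0.18,"y":-0.5867}]'
python3 shift.py '[{},{},{"z":0.05},{"z":0.1167},{"z":0.15},{"z":0.15}]'
python3 - <<'E'
from workcell import ctrl
from h import *
import cv2
s=ctrl.state();print(s['ee_pos'],proj('side',s['ee_pos']-[0,0,.019]),s['joint_positions'])
ims=[]
for n,(u,v) in(('side',(255,115)),('top',(382,177))):
    im=ctrl.capture(n)['pixels'][:,:,::-1];ims.append(cv2.resize(im[v-50:v+50,u-50:u+50],None,fx=4,fy=4,interpolation=cv2.INTER_CUBIC))
cv2.imwrite('pics/j1.png',cv2.hconcat(ims))
E
```

```text
t: 11.6
ee_pos: [0.601, -0.3679, 0.2973]
tcp_rot: [180.0, -0.2, 179.9]
force: [0.8, 0.1, -0.4]
gripper_width: 0.0003
grasp_force: 0.0
t: 12.35
ee_pos: [0.601, -0.3631, 0.2086]
tcp_rot: [179.9, -0.2, -179.9]
force: [-0.5, 0.5, 0.6]
gripper_width: 0.0005
grasp_force: 0.0
[ 0.60100256 -0.36314632  0.20858797] [253.4 101.3] [ 19.6086786   34.80114541  11.10820183  96.74246534  -8.35654239
  49.48728687 124.33266817]
```

View pics/j1.png

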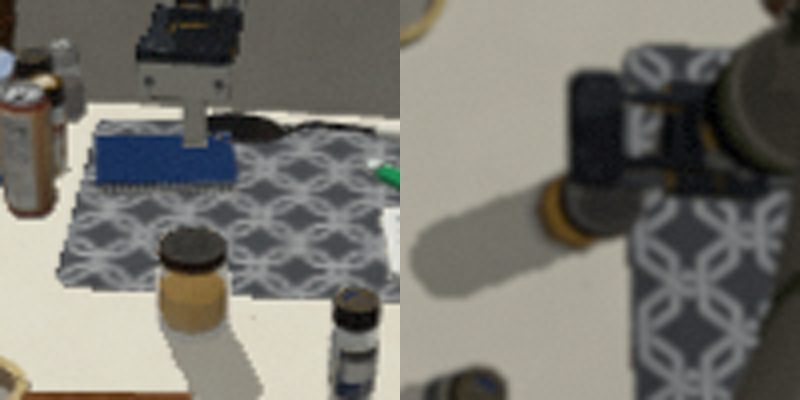

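The fingertips at side (253.5,101) match the projection of the stated pose. The lid lies straight below at (253.5,126), so I descend and hold.

To row units: 0.071 m is 0.1183, -0.001 m is -0.0017.

```bash
python3 shift.py '[{"x":-0.0017,"y":-0.0017,"z":0.0333},{"x":-0.0017,"y":-0.0017,"z":0.075},{"x":-0.0017,"y":-0.0017,"z":0.1033},{"x":-0.0017,"y":-0.0017,"z":0.1183},{"x":-0.0017,"y":-0.0017,"z":0.1183},{"x":-0.0017,"y":-0.0017,"z":0.1183},{"x":-0.0017,"y":-0.0017,"z":0.1183},{"x":-0.0017,"y":-0.0017,"z":0.1183}]'
python3 shift.py '[{},{},{},{},{},{},{},{}]'
python3 shift.py '[{},{},{},{},{},{},{}]'
python3 - <<'E'
from workcell import ctrl
import cv2
n,(u,v)='side',(255,115)
im=ctrl.capture(n)['pixels'][:,:,::-1];cv2.imwrite('pics/j2.png',cv2.resize(im[v-50:v+50,u-50:u+50],None,fx=5,fy=5,interpolation=cv2.INTER_CUBIC))
E
```

```text
t: 13.45
ee_pos: [0.6029, -0.3665, 0.14]
tcp_rot: [-180.0, 0.0, 180.0]
force: [-0.4, -0.6, -0.6]
gripper_width: 0.0003
grasp_force: 0.0
t: 14.45
ee_pos: [0.6027, -0.3664, 0.1395]
tcp_rot: [-180.0, 0.0, 180.0]
force: [-1.2, 0.2, -0.2]
gripper_width: 0.0004
grasp_force: 0.0
t: 15.32
ee_pos: [0.6027, -0.3664, 0.1395]
tcp_rot: [-180.0, 0.0, 180.0]
force: [-0.8, 0.9, 1.2]
gripper_width: 0.0003
grasp_force: 0.0
```

View pics/j2.png

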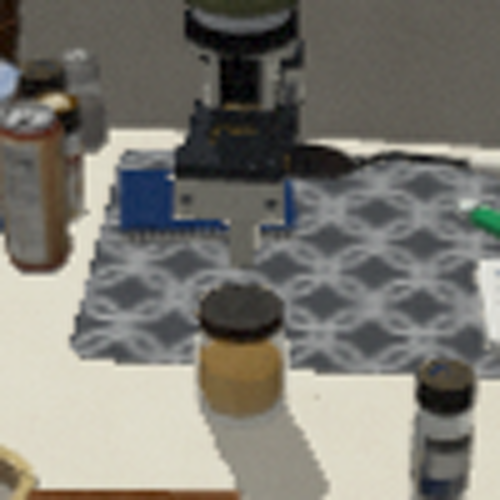

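The closed fingertips, at crop (242,265), are centred above the lid at (241,305), with a clear gap and nothing touched. Handing in.

```bash
python3 -c "
from workcell import ctrl
print(ctrl.hand_in())"
```

```text
the job is handed in; nothing more can be done
None
```

I pointed at the mug's mouth, then the drawer knob, then the jar lid, each for at least two seconds from about 35 mm above with nothing touched, and handed the job in at about 15 s while still pointing at the jar.

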